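# Unlatch the tile case and clip the painted tile into its rack

### The arm

A 6-joint arm with a two-finger parallel gripper is mounted at the origin on the work surface. World frame = base frame: x ahead of the robot, y to its left, z up, the work surface at z = 0. Lengths are in m, angles in rad, forces in N, time in s.
With the tool pointing down it reaches from about 0.275 to 0.775 m from the base axis. Payload 14.6 kg.
Tool frame: the origin (TCP) lies on the centre line of the jaws, within the pads' length; the fingertips stand 22 mm ahead of it and the grasp point (between the pads) lies 3 mm ahead of it; z points along the fingers, y is the direction in which the jaws open and shut (so a half turn about z gives the same grasp; the last joint's range is limited). The gripper opens to 85 mm and grips with 20 to 120 N. Pads are 22 mm wide; open, the fingers measure 114 mm over their backs; the gripper's body (76 mm by 85 mm) begins 54 mm behind the grasp point. The pads swing forward as they close: fully open they stand 13 mm farther back than shut.
Start: joints at [-1.398, 0.263, -0.048, 1.259, 0, 1.415], TCP at [0.169, -0.497, 0.253] pointing down, gripper open.
Joint ranges: [-2.65, 2.65], [-0.89, 1.7], [-1.18, 1.37], [-2.13, 2.11], [-1.35, 1.29], [-3.14, 3.14]. Speed limits (rad/s): [1.89, 1.89, 2.57, 2.79, 3.14, 3.14].

### API

Orientations are given as a unit quaternion [w, x, y, z].
In Python, from rig import * gives the robot as it stands.
- The arm moves only by the shell command python3 -m jog 'ROWS' [OPENING] [FORCE]. ROWS is JSON, a list of rows, each a list of 4 numbers: the shift along the tool's x, y, z in m, then the turn about the tool's z in degrees. In form: [[dx, dy, dz, turn], ...]. A call has 1 to 20 rows; each row is the pose to reach, as a shift and turn from the pose measured when the call began, along the tool's axes at that moment; what a row does not reach only later rows make up. A row lasts 1/10 s, in which the tool goes at most 50 mm and 8.59 degrees, less where a joint would pass 70% of its speed; a pose out of reach is approached as far as the arm can. A call with a gripper value outside its range is refused whole. OPENING is the opening in per cent of the stroke, from 0 (shut) to 100 (fully open), set as the call begins (- or left out, the last holds). The fingers move at their own pace and stop on an object; FORCE is the grip in N (left out, the last holds). Time passes only in rows, so rows that repeat a pose let the fingers close. It gives the time, the measured TCP pose, the force and the opening at its end, in the units of the state.
- observe(): the state, without advancing time (a new reading comes with each control period).
- grab_frame(name): name is "scene" or "side" or "wrist"; returns a dict with "image" (480x640x3 uint8, red, green, blue), "z_map" (480x640 float32, m along the optical axis (not along the pixel's ray), 0 where there is no reading), "intrinsics" (3x3 intrinsics, pixels), "R" (3x3) and "t" (3): a world point X has camera coordinates R X + t. Camera axes: x right, y down, z forward; pixel columns grow to the right and rows downward; lengths in m; the calibration is good to about 2 mm. A picture is of the moment at which its call begins.
- hand_in(): hands the job in, once; it reports no verdict.
Trained networks look in a picture, given as the dict that the camera call returned (one of the last four; its "shot" number tells which), for a name from the list of things; names that differ only in an ending like _2 or _b are one class to them, and where a whole thing is asked for, a point or a joint stands for the part that bears it (a point fixed in the world has none). Each returns a list of dicts, best first, with "p" (0 to 1); they miss things now and then, are a little off and sometimes report something else, mostly with a low value. They report only what shows in the picture. A call takes as long as a camera call.
- trace(picture, label): "pixels" (480x640 bool, what is visible of it).
- landmark_of(picture, label): "at" ([x, y, z] in m, in world coordinates, good to about 4 mm: a listed point, or the origin of a listed thing).
The state is a dict: "time_s": time; "joint_pos": joint angles; "joint_vel": joint speeds; "joint_torque": joint torques, N m; "tcp_pos": TCP position; "eef_rot": TCP orientation; "ft_force": force on the tool from outside, world axes, zero at the start; "wrist_torque": the same for the moment, N m; "opening": opening from 0.0 (shut) to 1.0 (fully open).
Only numpy, scipy, OpenCV 4.12 (cv2) and the standard library are available. Lean on these libraries where they do the work, as an engineer would, in place of code of your own. Each camera call takes 0.05 s, during which the arm holds its last target.

### The job

Store the blue-painted tile in the tile case: press the red button so that the T-handle pops out of the cover, turn the handle clockwise (seen from above) to its stop to unlatch the cover, and use it to slide the cover fully open. Then take the painted tile from its stand and push it upright down into the empty spring-clip slot until it sits fully home, and let go. Leave the bare terracotta tile in its stand.

Things in the scene. Friction and masses are not known exactly. Their poses are not given: they have to be found in the camera images.
- case: tile case, fixed on the table, 158 mm wide (y). Origin on the table under the middle of its bay. x: the way the cover opens, away from the robot; z up. Its bay, under the cover, is open 130 x 130 mm; walls end 104 mm, side rails 116 mm above the table. Inner faces at x = -65 and y = -65, 65 mm. A teal tile, fixed, as high as the painted one, stands in the bay from x = 36 mm.
- release_top (a point): centre of the top of the round red button (28 mm across) in the green cover, 6 mm proud of the cover's top, which is 125 mm above the table. Pressed straight down: 6 mm travel, 1.5 N to start, 5 N fully down; the catch lets go after about 4 mm; it springs back. The T-handle's middle lies 66 mm from it towards the case's +x and pops up beside it.
- release (a joint): travel of the button in m: 0 out, 0.006 fully pressed
- tbar_grip (a point): centre of the crossbar of the steel T-handle: bar 80 x 16 mm, 16 mm high, 10 mm stem; y along the bar, z up. Stowed, it lies across the case in a recess, top 2 mm above the cover, and cannot be gripped or turned. Popped out it stands 30 mm higher, 16 mm of free space between bar and cover, and is kept out. It turns about the vertical through this point.
- tbar (a joint): how far the T-handle has popped out, in m: 0 stowed, 0.030 fully out; a spring pushes it out with 9 to 4.5 N
- latch (a joint): turn of the T-handle in rad: 0 as stowed, growing clockwise seen from above up to the stop at 1.45; the cover is free above about 1.0; little torque (under 0.1 N m), and it stays where it is left
- cover (a joint): sliding cover (136 x 138 x 20 mm) of the tile case, in m: 0 shut, 0.140 fully open. It slides along the case's +x, level, away from the robot, with about 2 N, and stays where it is left; button and T-handle ride on it.
- slot_home (a point): middle of the floor of the empty slot, 10 mm above the table, where the middle of the tile's underside belongs; axes as the case: x across the slot, y along it, z up. Two rubber ribs 12 mm high, 17 mm apart; above them spring clips 60 mm long (y) with round lips (radius 6 mm) 45 mm above the slot floor, 8 mm apart when empty.
- tile: the painted tile: ivory, cobalt-blue flower, blue top edge; 100 mm wide (y), 12 mm thick (x), 90 mm high (z), 0.22 kg, rounded along the bottom. Origin: middle of its underside. Stands upright in a fixed wooden stand (70 x 116 mm; floor 10 mm, rib tops 42 mm above the table) left or right of the case. Either face may look forward in the case.
- bare_tile: bare terracotta tile of the same size, origin in the middle of its underside, upright in the other stand; it stays there
- clip_far (a joint): how far the slot's far spring clip is pushed aside, in m: 0 empty, about 0.002 with a tile in it. The near clip is alike. Pushing the tile down between them takes about 8 to 15 N; they then hold it by friction, so it does not sink by itself and must be pushed until it meets the slot floor.

How it is judged:
By the outcome, as a careful person would: the job done as asked, in the order asked, and still so for the second after the job is handed in, with the robot touching nothing.
It also fails if it takes over 62 s, if anything falls off the work surface, if the arm or the gripper's body presses on something with over 40 N, if the wrist force passes 120 N, or if a joint passes its speed limit or range.

## Working session

There is one attempt and no reset: what is moved stays moved. The work goes in short steps, Python scripts to look and compute and a shell command to move; the robot and the scene stay as the last step left them, time stands still between calls to the robot, and variables do not carry over. Pictures are saved under pics/ and viewed, and the job is handed in when it is done.

```bash
ls; mkdir -p pics; cat > h.py <<'E'
from rig import *
import numpy as np, cv2
def save(f,n):
    cv2.imwrite('pics/'+n+'.png',cv2.cvtColor(f['image'],cv2.COLOR_RGB2BGR))
def pts(f,mask=None):
    z=f['z_map'];K=np.array(f['intrinsics']);v,u=np.nonzero((z>0)&(mask if mask is not None else True))
    d=z[v,u];c=np.stack([(u-K[0,2])/K[0,0]*d,(v-K[1,2])/K[1,1]*d,d],1)
    return (c-np.array(f['t']))@np.array(f['R'])
E
python3 - <<'E'
from h import *
o=observe();print(o)
for n in('scene','side','wrist'):
    f=grab_frame(n);save(f,n+'0')
    if n!='wrist':
      for l in('case','release_top','tbar_grip','slot_home','tile','bare_tile'):
        print(n,l,[(round(d['p'],2),np.round(d['at'],4)) for d in landmark_of(f,l)][:2])
E
```

```text
pics
{'time_s': 0.0, 'joint_pos': array([-1.39825911e+00,  2.63528190e-01, -4.89384322e-02,  1.25940262e+00,
        3.74077036e-05,  1.41548800e+00]), 'joint_vel': array([ 0.00067347,  0.00103946,  0.00124336,  0.00031435, -0.00050049,
        0.00050658]), 'joint_torque': array([-2.88481315e-03, -6.37610650e+01,  3.84565687e+01,  1.35830260e-02,
       -2.93545081e-04, -2.34314200e-06]), 'tcp_pos': array([ 0.16900877, -0.49678651,  0.25282181]), 'eef_rot': array([-5.36599988e-04,  9.86594580e-01,  1.63189605e-01,  1.40819154e-05]), 'ft_force': array([-0.82023031,  0.51038408, -0.75002849]), 'wrist_torque': array([ 0.01395619, -0.03184271, -0.01218507]), 'opening': 0.998565082867683}
scene case [(0.92, array([ 0.5035, -0.021 ,  0.002 ]))]
scene release_top [(0.76, array([ 0.4533, -0.0131,  0.1323]))]
scene tbar_grip [(0.92, array([ 0.5242, -0.0239,  0.1229]))]
scene slot_home []
scene tile [(0.6, array([ 0.5182, -0.2432,  0.0105]))]
scene bare_tile [(0.89, array([0.4627, 0.2587, 0.0065]))]
side case [(0.91, array([ 0.4973, -0.0231, -0.0019]))]
side release_top [(0.54, array([ 0.4595, -0.0178,  0.1285]))]
side tbar_grip [(0.65, array([ 0.5229, -0.0244,  0.1249]))]
side slot_home []
side tile [(0.76, array([ 0.5145, -0.2462,  0.0112]))]
side bare_tile [(0.62, array([0.4607, 0.2536, 0.0114]))]
```

View pics/scene0.png

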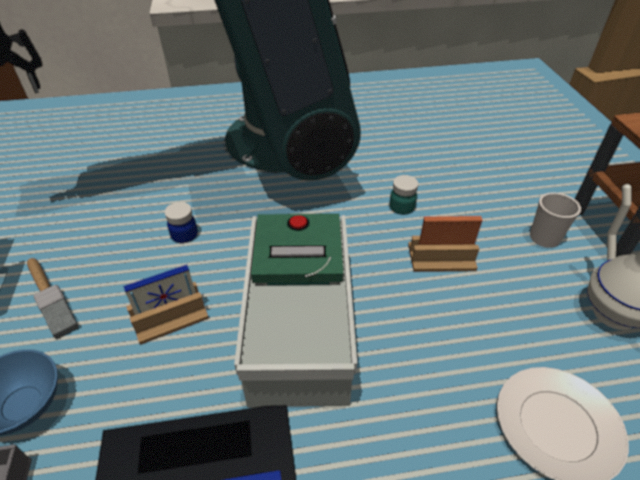

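View pics/side0.png

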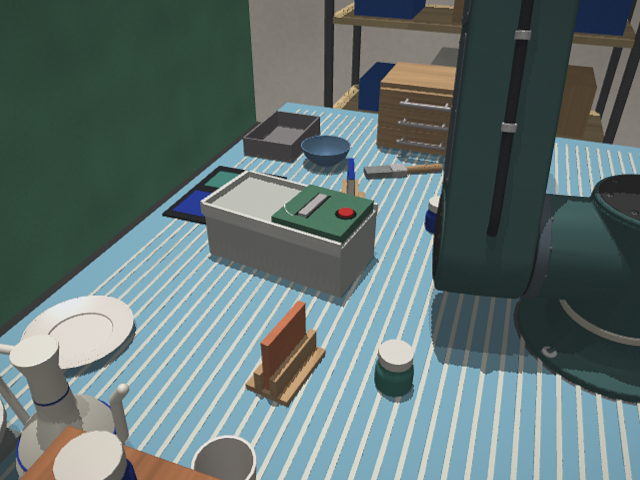

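View pics/wrist0.png

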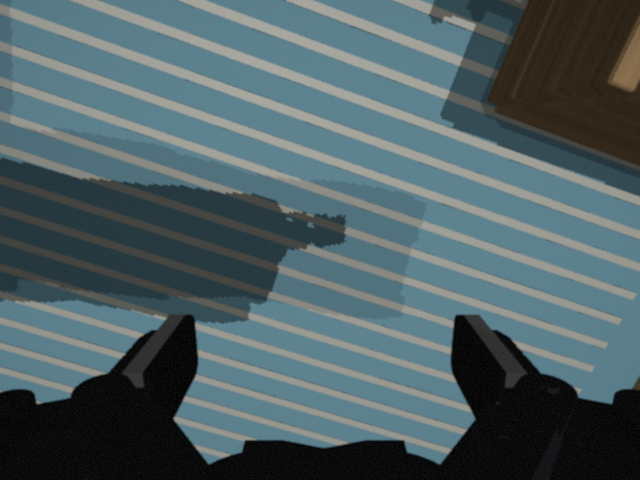

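The scene view shows the red button at (298,221), the stowed handle at (298,250), the painted tile at about (160,290) and the bare tile at (450,238). In the side view the button is at (346,213). Next I measure these from depth.

```bash
cat > m.py <<'E'
from h import *
def rect(P):
    (c,s,a)=cv2.minAreaRect(P[:,:2].astype(np.float32)*1000); return np.round(c,1),np.round(s,1),round(a,2)
for n in('scene','side'):
    f=grab_frame(n);im=f['image'].astype(int);z=f['z_map']
    R,G,B=im[...,0],im[...,1],im[...,2]
    P=pts(f,np.ones_like(z,bool)); 
    full=np.full(z.shape+(3,),np.nan);full[z>0]=P
    X=full
    green=(G>R*1.5)&(G>B*1.15)&(G>40)&(abs(X[...,2]-.125)<.006)&(X[...,0]>.35)&(X[...,0]<.7)&(abs(X[...,1])<.12)
    print(n,'cover',rect(X[green]),np.median(X[green][:,2]))
    red=(R>110)&(G<60)&(B<60)&(abs(X[...,2]-.13)<.008)
    print('red',red.sum(),X[red].mean(0) if red.any() else 0, rect(X[red]))
    w=(abs(X[...,2]-.116)<.004)&(abs(X[...,1]+.02)<.12)&(X[...,0]>.4)&(X[...,0]<.9)
    print('rails',rect(X[w]))
    bar=(abs(X[...,2]-.127)<.006)&(abs(R-G)<25)&(abs(G-B)<25)&(R>80)&(abs(X[...,0]-.523)<.03)&(abs(X[...,1]+.022)<.05)
    print('bar',bar.sum(),X[bar].mean(0),rect(X[bar]))
    for l in('tile','bare_tile'):
        t=trace(f,l)[0]; Q=X[t['pixels']&(z>0)]; 
        q=Q[Q[:,2]>.05]; print(l,t['p'],len(q),rect(q),np.percentile(Q[:,2],[2,98]))
        q=Q[Q[:,2]>.095]; print('  top',len(q),q.mean(0) if len(q) else 0,rect(q) if len(q)>3 else 0)
E
python3 m.py
```

```text
scene cover (array([501. , -23.4]), array([135.3, 136.6]), 81.68) 0.12583380358688018
red 147 [ 0.45761571 -0.01674098  0.1315927 ] (array([456.7, -16.9]), array([24.9, 25.9]), 83.34)
rails (array([572.6, -33.3]), array([158.3, 300.3]), 81.52)
bar 483 [ 0.52266867 -0.0238293   0.12855009] (array([523.1, -20.1]), array([93.5, 30.6]), 70.09)
tile 0.59 1760 (array([ 518.2, -246.3]), array([17.1, 99.1]), 17.25) [0.04382707 0.10174872]
  top 490 [ 0.51856468 -0.24705725  0.09970716] (array([ 517.5, -246.1]), array([16. , 97.8]), 16.65)
bare_tile 0.79 1473 (array([459.9, 254.9]), array([101.8,  16.2]), 81.43) [0.04086766 0.10162239]
  top 405 [0.46124577 0.25423798 0.09963682] (array([459.9, 255.1]), array([101.4,  16.2]), 81.43)
side cover (array([498.6, -21. ]), array([141.5, 135.8]), 81.56) 0.1250535438124387
red 94 [ 0.45493862 -0.014244    0.13083395] (array([455.6, -14.6]), array([24.7, 28.1]), 16.61)
rails (array([574.3, -32.1]), array([162.7, 299.2]), 81.39)
bar 249 [ 0.52211218 -0.02217347  0.12751607] (array([523.1, -23.6]), array([98.6, 32.4]), 71.81)
tile 0.78 270 (array([ 514.7, -244.7]), array([ 16., 104.]), 17.43) [0.06331461 0.10105805]
  top 135 [ 0.51439833 -0.24121307  0.09927533] (array([ 515.4, -244.6]), array([ 11.2, 103.7]), 17.18)
bare_tile 0.72 1583 (array([459.1, 256.1]), array([103.4,  14.4]), 81.61) [0.03104212 0.10118904]
  top 537 [0.45924683 0.25997248 0.09951221] (array([459.3, 256.6]), array([102.4,  14.1]), 81.61)
```

```bash
cat > d.py <<'E'
import sys
from h import *
from scipy.spatial.transform import Rotation as Ro
def rel(p,yaw=None):
    o=observe();q=o['eef_rot'];M=Ro.from_quat([q[1],q[2],q[3],q[0]]).as_matrix()
    psi=np.degrees(np.arctan2(M[1,0],M[0,0]))
    d=M.T@(np.array(p)-o['tcp_pos'])
    return np.round(d,4),round(psi,2),None if yaw is None else round((psi-yaw+180)%360-180,2)
if __name__=='__main__':
    a=list(map(float,sys.argv[1:])); print(*rel(a[:3],a[3] if len(a)>3 else None)); o=observe(); print(o['time_s'],np.round(o['tcp_pos'],4),np.round(o['ft_force'],2),np.round(o['joint_pos'],3),round(o['opening'],3))
E
python3 d.py 0.4565 -0.0155 0.185 171.6
```

```text
[ 0.4272 -0.3633  0.0683] 18.78 -152.82
1.05 [ 0.169  -0.497   0.2533] [-0.59 -0.18 -0.11] [-1.398  0.263 -0.048  1.259  0.     1.416] 1.003
```

```bash
python3 -m jog '[[0.024,-0.020,0,-8.5],[0.048,-0.040,0,-17],[0.072,-0.061,0,-25.5],[0.096,-0.081,0,-34],[0.119,-0.102,0,-42.5],[0.143,-0.122,0.005,-51],[0.167,-0.142,0.01,-59.5],[0.191,-0.162,0.015,-68],[0.215,-0.182,0.02,-76.5],[0.239,-0.203,0.025,-85],[0.263,-0.223,0.03,-93.5],[0.287,-0.243,0.035,-102],[0.311,-0.264,0.04,-110.5],[0.335,-0.284,0.045,-119],[0.358,-0.304,0.05,-127.5],[0.382,-0.325,0.055,-136],[0.406,-0.345,0.060,-144.5],[0.4272,-0.3633,0.0683,-152.8]]' 0; python3 d.py 0.4565 -0.0155 0.1475 171.6
```

```text
time_s: 2.85
tcp_pos: [0.4574, -0.0142, 0.1851]
eef_rot: [0.0, 0.07, 0.998, -0.0]
ft_force: [0.1, 0.0, -0.1]
opening: 0.003
[ 0.0007 -0.0014  0.0376] 171.96 0.36
2.85 [ 0.4574 -0.0142  0.1851] [ 0.12  0.03 -0.13] [-0.209  0.182 -0.349  1.039  0.    -0.069] 0.003
```

```bash
python3 -m jog '[[0.0007,-0.0014,0.015,0],[0.0007,-0.0014,0.024,0],[0.0007,-0.0014,0.029,0],[0.0007,-0.0014,0.034,0],[0.0007,-0.0014,0.0375,0],[0.0007,-0.0014,0.0375,0],[0.0007,-0.0014,0.0375,0]]'; python3 - <<'E'
from h import *
f=grab_frame('side');save(f,'side1')
E
```

```text
time_s: 3.55
tcp_pos: [0.4566, -0.0159, 0.148]
eef_rot: [0.001, 0.071, 0.998, -0.0]
ft_force: [-1.4, -0.1, 5.0]
opening: -0.002
```

View pics/side1.png

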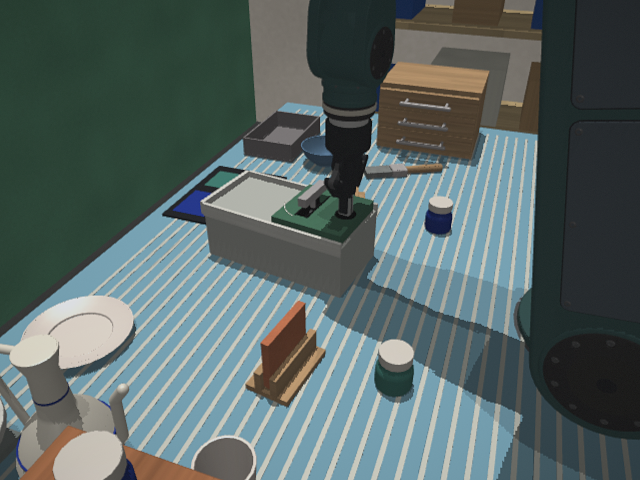

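The handle has popped out; the bar is at (312,193) in the side view, and the 5 N reading means the button is fully down. Now I go above the handle.

```bash
python3 -m jog '[[0,0,-0.03,0],[0,0,-0.065,0],[-0.010,0,-0.07,-8.5],[-0.018,0,-0.07,-17],[-0.025,0,-0.07,-25.5],[-0.032,0,-0.07,-34],[-0.039,0,-0.07,-42.5],[-0.045,0,-0.07,-51],[-0.052,0,-0.07,-59.5],[-0.058,0,-0.07,-68],[-0.063,0,-0.07,-76.5],[-0.066,0,-0.07,-85],[-0.066,0.0006,-0.07,-90.4]]' 50; python3 - <<'E'
from h import *
for n in('side','wrist','scene'):
    f=grab_frame(n);save(f,n+'2')
    print([(round(d['p'],2),np.round(d['at'],4)) for d in landmark_of(f,'tbar_grip')][:2])
    for t in trace(f,'tbar_grip')[:1]:
        Q=pts(f,t['pixels']); Q=Q[(Q[:,2]>.15)&(Q[:,2]<.165)]
        if len(Q)>5: print(n,t['p'],len(Q),cv2.minAreaRect(Q[:,:2].astype(np.float32)*1000),Q[:,2].mean())
E
```

```text
time_s: 4.9
tcp_pos: [0.5223, -0.0249, 0.218]
eef_rot: [0.0, -0.66, 0.751, -0.001]
ft_force: [-0.4, -0.3, -0.1]
opening: 0.498
[(0.64, array([ 0.5247, -0.0235,  0.153 ]))]
side 0.76 293 ((520.9043579101562, -23.458675384521484), (82.76519012451172, 18.011096954345703), 82.2763900756836) 0.15579521958121717
[(0.93, array([ 0.5212, -0.0324,  0.1511]))]
wrist 0.91 6054 ((521.851806640625, -25.2730712890625), (80.74464416503906, 15.956371307373047), 81.595947265625) 0.15743691917987987
[(0.79, array([ 0.5215, -0.0272,  0.1512])), (0.53, array([ 0.5003, -0.0212,  0.0035]))]
scene 0.84 591 ((521.7581787109375, -25.611225128173828), (79.00077819824219, 20.077669143676758), 81.24195861816406) 0.15657746972909237
```

View pics/wrist2.png

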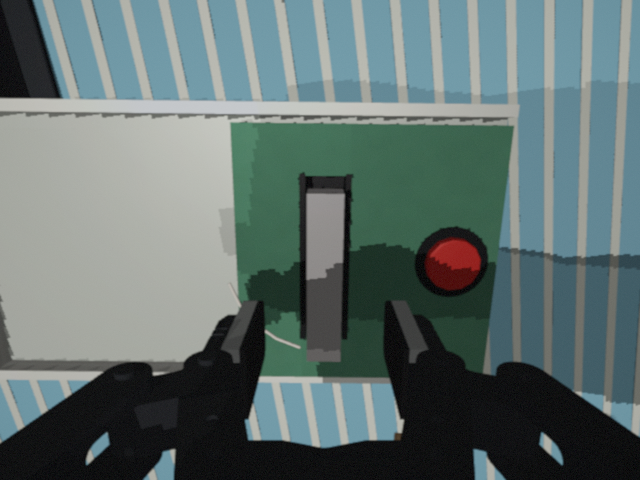

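The wrist view shows the bar upright between the jaws at about (325,270). Its centre measures (0.522,-0.0252) and the case yaw is -8.4°. I go down and grip.

```bash
python3 d.py 0.5219 -0.0252 0.152 -98.4
```

```text
[0.0006 0.     0.0661] -97.76 0.64
5.35 [ 0.5219 -0.0246  0.2181] [ 0.25  0.51 -0.47] [-0.203  0.271 -0.134  1.164 -0.    -1.638] 0.499
```

```bash
python3 -m jog '[[0.0006,0,0.03,0.6],[0.0006,0,0.055,0.6],[0.0006,0,0.066,0.6],[0.0006,0,0.066,0.6]]' - && python3 -m jog '[[0,0,0,0],[0,0,0,0],[0,0,0,0],[0,0,0,0],[0,0,0,0]]' 0 30; python3 d.py 0.5219 -0.0252 0.152 -98.4
```

```text
time_s: 5.75
tcp_pos: [0.5213, -0.0251, 0.1512]
eef_rot: [-0.0, -0.654, 0.757, 0.0]
ft_force: [0.1, 0.3, -0.2]
opening: 0.498
time_s: 6.25
tcp_pos: [0.5217, -0.0251, 0.1517]
eef_rot: [0.0, -0.654, 0.757, -0.0]
ft_force: [2.2, 0.5, 3.6]
opening: 0.27
[ 0.     -0.0002 -0.0003] -98.38 0.02
6.25 [ 0.5217 -0.0251  0.1517] [2.16 0.5  3.62] [-0.204  0.311 -0.265  0.994 -0.    -1.629] 0.27
```

```bash
python3 -m jog '[[0,0,0,0],[0,0,0,0],[0,0,0,0]]'; python3 - <<'E'
from h import *
f=grab_frame('wrist');save(f,'wrist3');f=grab_frame('side');save(f,'side3')
E
```

```text
time_s: 6.55
tcp_pos: [0.5217, -0.0252, 0.1517]
eef_rot: [0.0, -0.654, 0.757, -0.0]
ft_force: [0.7, 0.6, 4.3]
opening: 0.271
```

View pics/wrist3.png

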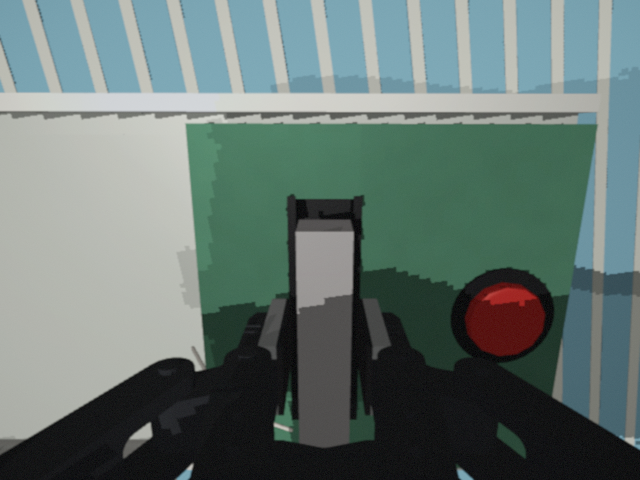

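View pics/side3.png

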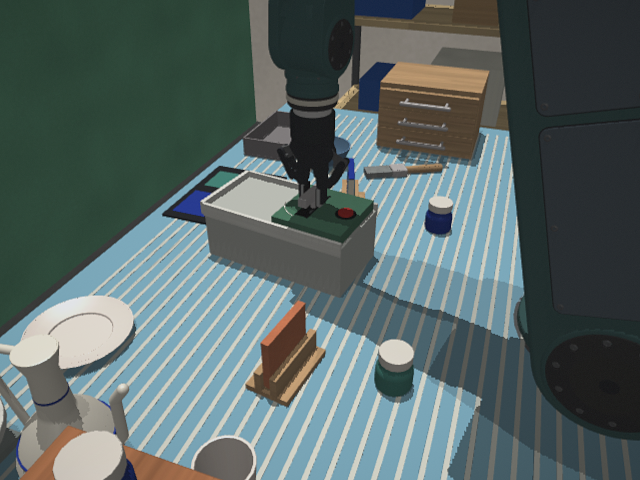

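The wrist view shows the jaws on either side of the bar, but the opening is 0.27 instead of about 0.19 and there is 4 N upward, so the tips may be touching the cover. I raise slightly.

```bash
python3 -m jog '[[0,0,-0.003,0],[0,0,-0.005,0],[0,0,-0.005,0],[0,0,-0.005,0]]' 0 30
```

```text
time_s: 7.05
tcp_pos: [0.5212, -0.0251, 0.1556]
eef_rot: [-0.001, -0.654, 0.757, 0.0]
ft_force: [5.2, -1.5, -18.9]
opening: 0.268
```

The bar is firmly gripped: it resists the pull. I go back down and turn 83° clockwise.

```bash
python3 -m jog '[[0,0,0.0038,0],[0,0,0.0038,8],[0,0,0.0038,16],[0,0,0.0038,24],[0,0,0.0038,32],[0,0,0.0038,40],[0,0,0.0038,48],[0,0,0.0038,56],[0,0,0.0038,64],[0,0,0.0038,72],[0,0,0.0038,79],[0,0,0.0038,83],[0,0,0.0038,83.5],[0,0,0.0038,83.5]]'; python3 d.py 0.5219 -0.0252 0.152 178.6;  python3 -c "
from rig import *;print(observe()['wrist_torque'])"
```

```text
time_s: 8.45
tcp_pos: [0.5219, -0.0254, 0.1523]
eef_rot: [0.0, 0.016, 1.0, -0.0]
ft_force: [3.7, -3.4, 3.1]
opening: 0.269
[-0.      0.0002  0.0003] 178.21 -0.39
8.45 [ 0.5219 -0.0254  0.1523] [ 3.73 -3.36  3.14] [-0.204  0.311 -0.263  0.997 -0.001 -0.173] 0.269
[-0.60777784 -0.77858105  0.02613654]
```

```bash
python3 -m jog '[[0,0,0,1.5],[0,0,0,3],[0,0,0,3]]';  python3 -c "
from rig import *;print(observe()['wrist_torque'])"; python3 d.py 0.660 -0.046 0.152 178.2
```

```text
time_s: 8.75
tcp_pos: [0.522, -0.0255, 0.1524]
eef_rot: [0.0, 0.042, 0.999, -0.0]
ft_force: [2.1, -3.0, 2.8]
opening: 0.269
[-0.47305178 -0.48936277  0.36559057]
[-0.1393 -0.0088  0.0005] 175.17 -3.03
8.75 [ 0.522  -0.0255  0.1524] [ 2.1  -2.98  2.79] [-0.204  0.311 -0.263  0.997 -0.001 -0.12 ] 0.269
```

```bash
python3 -m jog '[[-0.004,-0.0003,0,0],[-0.012,-0.0008,0,0],[-0.022,-0.0014,0,0],[-0.033,-0.0021,0,0],[-0.044,-0.0027,0,0],[-0.055,-0.0034,0,0],[-0.066,-0.0041,0,0],[-0.077,-0.0048,0,0],[-0.088,-0.0055,0,0],[-0.099,-0.0062,0,0],[-0.110,-0.0069,0,0],[-0.121,-0.0075,0,0],[-0.130,-0.0081,0,0],[-0.136,-0.0085,0,0],[-0.1395,-0.0087,0,0],[-0.1415,-0.0088,0,0],[-0.1415,-0.0088,0,0]]'; python3 d.py 0.660 -0.046 0.152 178.2
```

```text
time_s: 10.45
tcp_pos: [0.661, -0.0461, 0.152]
eef_rot: [-0.001, 0.042, 0.999, -0.0]
ft_force: [-9.2, -3.9, 4.3]
opening: 0.268
[ 0.001 -0.    -0.   ] 175.16 -3.04
10.45 [ 0.661  -0.0461  0.152 ] [-9.16 -3.93  4.28] [-1.920e-01  5.420e-01  1.260e-01  1.157e+00 -1.000e-03 -1.080e-01] 0.268
```

At the stop, with 9 N reaction. I release and lift.

```bash
python3 -m jog '[[0.001,0,0,0],[0.001,0,0,0],[0.001,0,0,0],[0.001,0,0,0],[0.001,0,-0.03,0],[0.001,0,-0.07,0],[0.02,0,-0.11,0],[0.06,0,-0.13,0],[0.10,0,-0.13,0],[0.10,0,-0.13,0]]' 55; python3 - <<'E'
from h import *
for n in('wrist','scene','side'):
    f=grab_frame(n);save(f,n+'4'); np.savez(n+'4.npz',**{k:f[k] for k in('image','z_map','intrinsics','R','t')})
    for l in ('slot_home','tbar_grip'):print(n,l,[(round(d['p'],2),np.round(d['at'],4)) for d in landmark_of(f,l)][:2])
    for t in trace(f,'tbar_grip')[:1]:
        Q=pts(f,t['pixels']); Q=Q[(Q[:,2]>.15)&(Q[:,2]<.165)]
        if len(Q)>5: print(n,t['p'],len(Q),cv2.minAreaRect(Q[:,:2].astype(np.float32)*1000),Q[:,2].mean())
E
```

```text
time_s: 11.45
tcp_pos: [0.5577, -0.0367, 0.2833]
eef_rot: [-0.001, 0.042, 0.999, -0.0]
ft_force: [0.9, 0.1, 0.0]
opening: 0.549
wrist slot_home [(0.7, array([ 0.4786, -0.0204,  0.0106]))]
wrist tbar_grip [(0.71, array([ 0.6579, -0.0519,  0.1516]))]
wrist 0.83 2670 ((659.6016845703125, -46.1962776184082), (16.058351516723633, 81.39080047607422), 88.51699829101562) 0.15755282053463412
scene slot_home []
scene tbar_grip [(0.65, array([ 0.6608, -0.0464,  0.152 ]))]
scene 0.77 638 ((659.74609375, -46.13683319091797), (15.994486808776855, 81.43174743652344), 88.46642303466797) 0.15758039983712974
side slot_home []
side tbar_grip [(0.8, array([ 0.6621, -0.0443,  0.1545]))]
side 0.82 287 ((658.383544921875, -45.109962463378906), (23.154447555541992, 80.04740905761719), 88.63091278076172) 0.15552556720180896
```

View pics/wrist4.png

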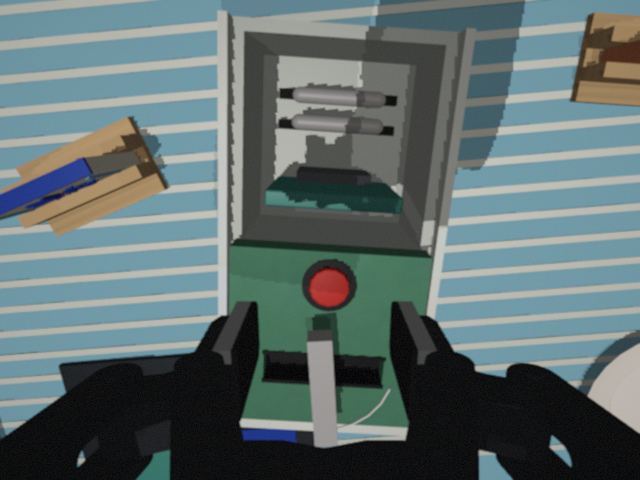

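View pics/side4.png

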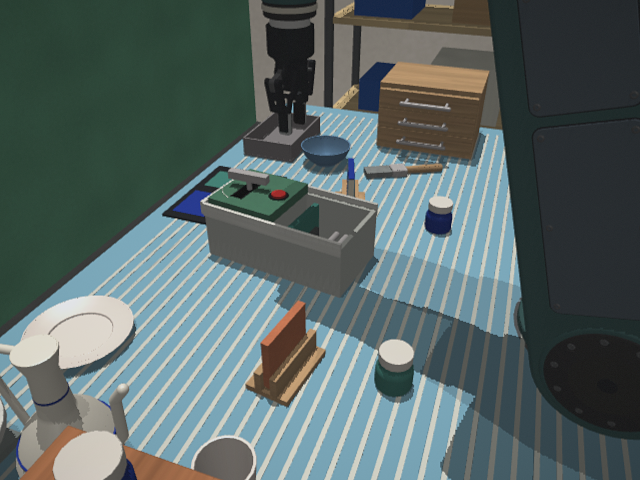

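View pics/scene4.png

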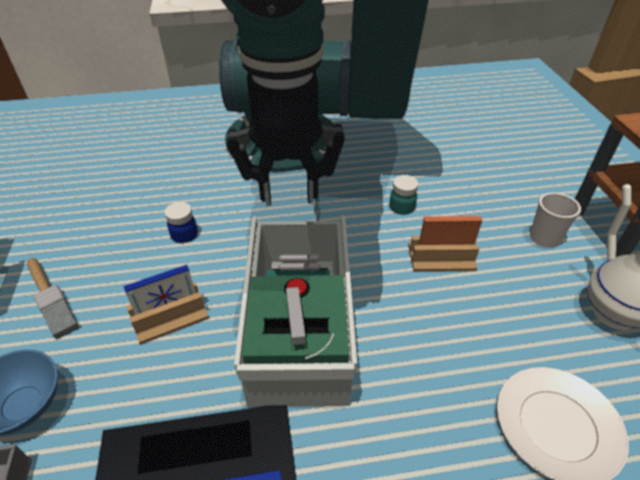

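The handle is turned by 83.1° (at its stop) and the cover is open. In the wrist view the clip lips are at rows 97 and 124 (columns 280–395) and the teal tile is at row 195. I measure the slot from the clips.

```bash
python3 - <<'E'
from h import *
f=dict(np.load('wrist4.npz'));z=f['z_map'];X=np.full(z.shape+(3,),np.nan);X[z>0]=pts(f)
a=np.radians(-8.4);ex=np.array([np.cos(a),np.sin(a)]);ey=np.array([-ex[1],ex[0]])
o=np.array([.5219,-.0252])
L=np.stack([(X[...,:2]-o)@ex,(X[...,:2]-o)@ey,X[...,2]],-1)*1000
m=(L[...,2]>44)&(L[...,2]<70)&(abs(L[...,1])<50)&(L[...,0]>-80)&(L[...,0]<0)
Q=L[m];h,e=np.histogram(Q[:,0],np.arange(-80,1,2));print(dict(zip(e[:-1],h)))
top=Q[Q[:,2]>51]; print(len(top),top[:,2].max())
c=top[:,0].mean()
for s in (top[top[:,0]<c],top[top[:,0]>c]): print(cv2.minAreaRect(s[:,:2].astype(np.float32)),np.percentile(s,[1,50,99],axis=0).round(1))
for u in (330,):
  for r in list(range(85,140,2)): print(r,L[r,u].round(1),end=' ')
print()
# rails inner
for r in (60,100,150,200): print(r,[(c,L[r,c].round(0).tolist()) for c in range(215,280,4)])
w=(L[...,2]>99)&(L[...,2]<120)&(L[...,0]<0)&(abs(L[...,1])<100)
W=L[w]; print(np.percentile(W[:,1],[0.5,99.5]),np.percentile(W[:,0],[.5,99.5]))
t=(L[...,2]>95)&(L[...,2]<104)&(abs(L[...,1])<55)&(L[...,0]>0); T=L[t]; print('teal',len(T),np.percentile(T,[2,50,98],axis=0).round(1))
E
```

```text
{np.int64(-80): np.int64(0), np.int64(-78): np.int64(0), np.int64(-76): np.int64(0), np.int64(-74): np.int64(0), np.int64(-72): np.int64(0), np.int64(-70): np.int64(0), np.int64(-68): np.int64(0), np.int64(-66): np.int64(0), np.int64(-64): np.int64(0), np.int64(-62): np.int64(6), np.int64(-60): np.int64(204), np.int64(-58): np.int64(243), np.int64(-56): np.int64(258), np.int64(-54): np.int64(263), np.int64(-52): np.int64(258), np.int64(-50): np.int64(246), np.int64(-48): np.int64(0), np.int64(-46): np.int64(0), np.int64(-44): np.int64(0), np.int64(-42): np.int64(14), np.int64(-40): np.int64(220), np.int64(-38): np.int64(242), np.int64(-36): np.int64(246), np.int64(-34): np.int64(247), np.int64(-32): np.int64(238), np.int64(-30): np.int64(200), np.int64(-28): np.int64(0), np.int64(-26): np.int64(0), np.int64(-24): np.int64(0), np.int64(-22): np.int64(0), np.int64(-20): np.int64(0), np.int64(-18): np.int64(0), np.int64(-16): np.int64(0), np.int64(-14): np.int64(0), np.int64(-12): np.int64(0), np.int64(-10): np.int64(0), np.int64(-8): np.int64(0), np.int64(-6): np.int64(0), np.int64(-4)
[... 2491 characters left out ...]
1, [-8.0, -56.0, 11.0]), (275, [-8.0, -53.0, 8.0]), (279, [-8.0, -50.0, 10.0])]
200 [(215, [43.0, -110.0, -1.0]), (219, [21.0, -78.0, 115.0]), (223, [21.0, -76.0, 115.0]), (227, [21.0, -74.0, 112.0]), (231, [23.0, -73.0, 104.0]), (235, [23.0, -70.0, 103.0]), (239, [22.0, -67.0, 104.0]), (243, [24.0, -66.0, 96.0]), (247, [26.0, -66.0, 79.0]), (251, [30.0, -66.0, 60.0]), (255, [33.0, -66.0, 39.0]), (259, [37.0, -66.0, 14.0]), (263, [38.0, -63.0, 9.0]), (267, [22.0, -48.0, 100.0]), (271, [22.0, -45.0, 100.0]), (275, [21.0, -42.0, 100.0]), (279, [21.0, -39.0, 100.0])]
[-79.44364168  78.2613058 ] [-95.13263026  -0.67787229]
teal 2703 [[ 13.8 -48.6  95.8]
 [ 20.1  -0.5  99.8]
 [ 51.   47.6 101.6]]
```

```bash
python3 d.py 0.5165 -0.2455 0.21 107.2
```

```text
[ 0.0275 -0.2109  0.0722] 175.17 67.97
12.05 [ 0.5619 -0.0376  0.282 ] [ 0.07 -0.52  0.16] [-2.110e-01  3.260e-01  1.200e-01  1.368e+00 -1.000e-03 -1.270e-01] 0.551
```

```bash
python3 -m jog '[[0.003,-0.024,0.005,7.5],[0.006,-0.048,0.01,15],[0.009,-0.072,0.02,23],[0.012,-0.096,0.03,30.5],[0.015,-0.120,0.04,38],[0.018,-0.144,0.05,45.5],[0.022,-0.168,0.06,53],[0.025,-0.190,0.07,60.5],[0.0275,-0.211,0.072,68],[0.0275,-0.211,0.072,68],[0.0275,-0.211,0.072,68]]' 60; python3 - <<'E'
from h import *
f=grab_frame('wrist');save(f,'wrist5')
P=pts(f);Q=P[(P[:,2]>.093)&(P[:,2]<.107)&(np.hypot(P[:,0]-.5165,P[:,1]+.2455)<.08)]
Q=Q[abs(Q[:,2]-.0995)<.004]
print(len(Q),cv2.minAreaRect(Q[:,:2].astype(np.float32)*1000),np.median(Q,axis=0))
E
python3 d.py 0.5165 -0.2455 0.093 107.2
```

```text
time_s: 13.15
tcp_pos: [0.5166, -0.2456, 0.2102]
eef_rot: [-0.001, 0.593, 0.805, -0.001]
ft_force: [-0.3, -0.4, 0.9]
opening: 0.604
3753 ((516.0319213867188, -246.8370361328125), (12.408498764038086, 100.80384063720703), 17.803050994873047) [ 0.51464229 -0.2425831   0.10024035]
[-0.0002  0.      0.1174] 107.29 0.09
13.2 [ 0.5167 -0.2452  0.2104] [-0.47  0.26 -0.16] [-0.585  0.36  -0.021  1.191 -0.002  0.684] 0.602
```

View pics/wrist5.png

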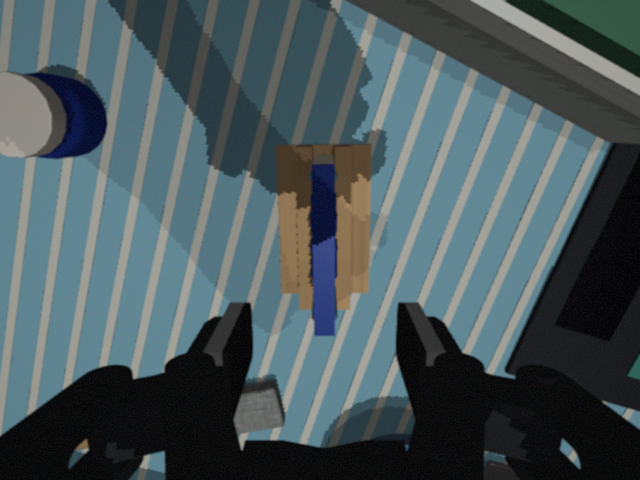

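The tile's blue top edge is at columns 312–335, centred between the jaws. I go down and grip with 80 N.

```bash
python3 -m jog '[[-0.0013,-0.0011,0.03,-0.3],[-0.0013,-0.0011,0.065,-0.3],[-0.0013,-0.0011,0.095,-0.3],[-0.0013,-0.0011,0.112,-0.3],[-0.0013,-0.0011,0.1174,-0.3],[-0.0013,-0.0011,0.1174,-0.3]]' 60 && python3 -m jog '[[0,0,0,0],[0,0,0,0],[0,0,0,0],[0,0,0,0],[0,0,0,0],[0,0,0,0],[0,0,0,0],[0,0,0,0]]' 0 80; python3 d.py 0.516 -0.2468 0.093 107.6
```

```text
time_s: 13.8
tcp_pos: [0.5159, -0.2462, 0.093]
eef_rot: [-0.001, 0.59, 0.807, -0.001]
ft_force: [-0.2, -0.6, 1.0]
opening: 0.598
time_s: 14.6
tcp_pos: [0.5164, -0.2464, 0.094]
eef_rot: [-0.0, 0.59, 0.808, -0.001]
ft_force: [-1.2, 2.0, 6.9]
opening: 0.125
[-0.0003 -0.0005  0.001 ] 107.71 0.11
14.6 [ 0.5164 -0.2464  0.094 ] [-1.22  1.98  6.93] [-0.587  0.436 -0.234  0.901 -0.001  0.675] 0.125
```

```bash
python3 -m jog '[[0,0,-0.01,0],[0,0,-0.03,0],[0,0,-0.06,0],[0,0,-0.10,0],[0,0,-0.13,0],[0,0,-0.14,0],[0.01,0.001,-0.14,1],[0.035,0.005,-0.14,4],[0.06,0.0085,-0.14,7],[0.085,0.012,-0.14,10],[0.11,0.0155,-0.14,13],[0.135,0.019,-0.14,16],[0.16,0.023,-0.14,19],[0.185,0.0265,-0.14,22],[0.205,0.029,-0.14,24],[0.22,0.0315,-0.14,25.5],[0.228,0.0325,-0.14,26.1],[0.228,0.0325,-0.14,26.1],[0.228,0.0325,-0.14,26.1]]'; python3 d.py .4781 -.0194 .094 81.6; python3 - <<'E'
from h import *
for n in('wrist','scene','side'):
    f=grab_frame(n);save(f,n+'6'); print(n,[(round(d['p'],2),np.round(d['at'],4)) for d in landmark_of(f,'tile')][:2])
    for t in trace(f,'tile')[:1]:
        Q=pts(f,t['pixels']);Q=Q[np.hypot(Q[:,0]-.478,Q[:,1]+.02)<.08]; print(cv2.minAreaRect(Q[:,:2].astype(np.float32)*1000),np.percentile(Q[:,2],[1,50,99]))
E
```

```text
time_s: 16.5
tcp_pos: [0.4783, -0.0196, 0.2338]
eef_rot: [-0.0, 0.757, 0.654, -0.001]
ft_force: [0.2, 0.1, -2.3]
opening: 0.124
[0.0003 0.     0.1398] 81.65 0.05
16.5 [ 0.4783 -0.0196  0.2338] [ 0.17  0.11 -2.27] [-2.110e-01  1.920e-01 -1.980e-01  1.182e+00 -1.000e-03  1.506e+00] 0.124
wrist [(0.57, array([ 0.4768, -0.0203,  0.1461]))]
((483.9818115234375, -16.229217529296875), (92.80635070800781, 31.24236297607422), 84.22246551513672) [0.17450483 0.23977503 0.24115323]
scene [(0.7, array([ 0.4801, -0.0225,  0.1489]))]
((472.584228515625, -25.55280303955078), (95.90129852294922, 79.23832702636719), 35.596641540527344) [0.15368427 0.20028985 0.24125018]
side [(0.88, array([ 0.4739, -0.0185,  0.1509]))]
((478.21624755859375, -31.88324737548828), (33.34790802001953, 129.94442749023438), 2.9966893196105957) [0.15272801 0.19439397 0.24024315]
```

View pics/wrist6.png

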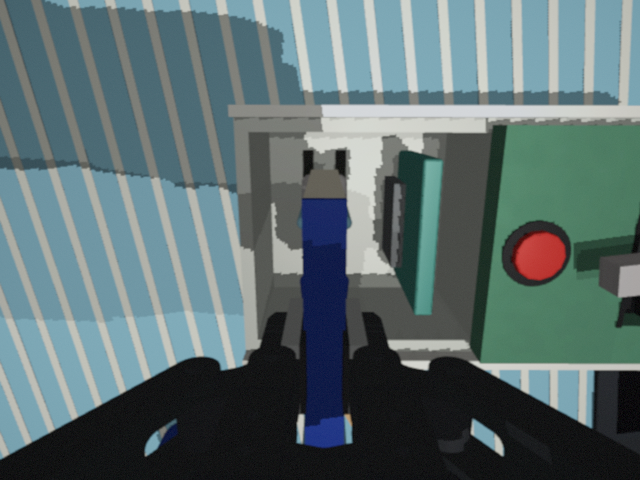

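View pics/side6.png

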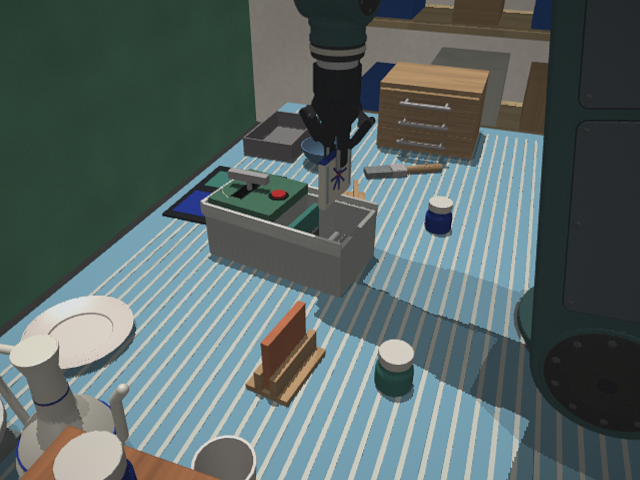

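The tile hangs upright, aligned over the slot (columns 302–348 between the clip ends at 308 and 340, row 160). I lower it to the lips.

```bash
python3 -m jog '[[0.0003,0,0.02,0],[0.0003,0,0.05,0],[0.0003,0,0.07,0],[0.0003,0,0.08,0],[0.0003,0,0.085,0],[0.0003,0,0.09,0],[0.0003,0,0.095,0],[0.0003,0,0.095,0]]'; python3 d.py .4781 -.0194 .094 81.6
```

```text
time_s: 17.75
tcp_pos: [0.4783, -0.0192, 0.139]
eef_rot: [0.0, 0.757, 0.653, -0.001]
ft_force: [-1.3, 0.3, -1.3]
opening: 0.13
[-0.0002 -0.0001  0.045 ] 81.59 -0.01
17.75 [ 0.4783 -0.0192  0.139 ] [-1.33  0.35 -1.31] [-2.100e-01  2.530e-01 -3.890e-01  9.300e-01 -1.000e-03  1.508e+00] 0.13
```

```bash
python3 -m jog '[[0,0,0.005,0],[0,0,0.01,0],[0,0,0.015,0],[0,0,0.02,0],[0,0,0.02,0]]'; python3 -m jog '[[0,0,0.005,0],[0,0,0.01,0],[0,0,0.015,0],[0,0,0.019,0],[0,0,0.022,0],[0,0,0.022,0]]'; python3 d.py .4781 -.0194 .094 81.6
```

```text
time_s: 18.25
tcp_pos: [0.4782, -0.0192, 0.119]
eef_rot: [0.0, 0.757, 0.653, -0.001]
ft_force: [-1.7, -0.6, -6.7]
opening: 0.123
time_s: 18.85
tcp_pos: [0.4783, -0.0193, 0.097]
eef_rot: [0.0, 0.757, 0.653, -0.001]
ft_force: [-0.5, -0.1, -2.7]
opening: 0.13
[-0.0002 -0.0002  0.003 ] 81.59 -0.01
18.85 [ 0.4783 -0.0193  0.097 ] [-0.5  -0.07 -2.68] [-2.100e-01  2.930e-01 -4.620e-01  8.160e-01 -1.000e-03  1.508e+00] 0.13
```

```bash
python3 - <<'E'
from h import *
for n in('wrist','side'):
    f=grab_frame(n);save(f,n+'7')
    for t in trace(f,'tile')[:1]:
        Q=pts(f,t['pixels']);Q=Q[np.hypot(Q[:,0]-.478,Q[:,1]+.02)<.08]; print(n,np.percentile(Q[:,2],[1,50,99]))
E
```

```text
wrist [0.03802571 0.10299593 0.10444564]
side [0.05503564 0.09407599 0.10459026]
```

View pics/wrist7.png

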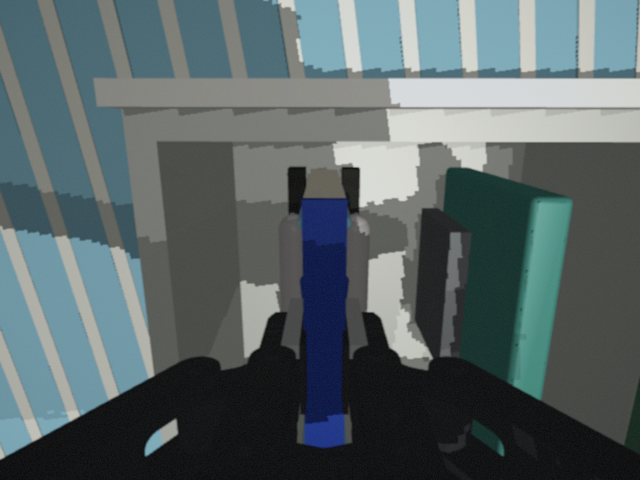

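View pics/side7.png

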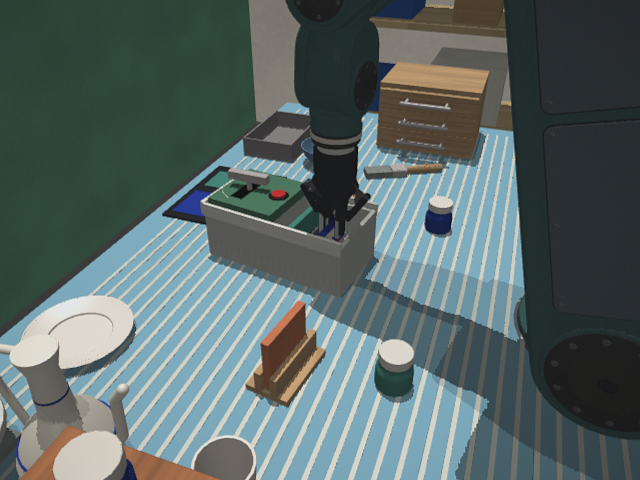

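The tile sits between both clips with its top at about 0.103, about 3 mm from home. I push until it meets the floor.

```bash
python3 -m jog '[[0,0,0.001,0],[0,0,0.002,0],[0,0,0.003,0],[0,0,0.003,0]]'; python3 -m jog '[[0,0,0.001,0],[0,0,0.002,0],[0,0,0.003,0],[0,0,0.003,0]]'
```

```text
time_s: 19.45
tcp_pos: [0.4785, -0.0193, 0.0943]
eef_rot: [0.0, 0.757, 0.653, -0.0]
ft_force: [-2.3, 0.6, 3.7]
opening: 0.124
time_s: 19.85
tcp_pos: [0.4793, -0.0194, 0.0938]
eef_rot: [0.002, 0.757, 0.653, 0.0]
ft_force: [-12.8, 2.5, 49.4]
opening: 0.123
```

Floor met (force jumped to 49 N with no further travel, at the expected height). I release and lift.

```bash
python3 -m jog '[[0,0,-0.0005,0],[0,0,-0.0005,0],[0,0,-0.0005,0]]' && python3 -m jog '[[0,0,0,0],[0,0,0,0],[0,0,0,0],[0,0,0,0],[0,0,0,0]]' 40 && python3 -m jog '[[0,0,-0.01,0],[0,0,-0.03,0],[0,0,-0.06,0],[0,0,-0.09,0],[0,0,-0.12,0],[0,0,-0.15,0],[0,0,-0.15,0]]'; python3 - <<'E'
from h import *
a=np.radians(-8.4);ex=np.array([np.cos(a),np.sin(a)]);ey=np.array([-ex[1],ex[0]])
for n in('wrist','scene','side'):
    f=grab_frame(n);save(f,n+'8')
    for l in('tile','bare_tile'): print(n,l,[(round(d['p'],2),np.round(d['at'],4)) for d in landmark_of(f,l)][:1])
    P=pts(f);Q=P[abs(P[:,2]-.1)<.008]; L=np.stack([(Q[:,:2]-[.5219,-.0252])@ex,(Q[:,:2]-[.5219,-.0252])@ey],1)*1000
    m=(abs(L[:,0]+44)<12)&(abs(L[:,1])<58); print(n,m.sum(),cv2.minAreaRect(L[m].astype(np.float32)) if m.sum() else 0,np.percentile(Q[m,2],[5,50,95]))
    m=(L[:,0]>8)&(L[:,0]<32)&(abs(L[:,1])<48); print(' teal z',np.percentile(Q[m,2],[5,50,95]) if m.any() else 0)
E
```

```text
time_s: 20.15
tcp_pos: [0.4792, -0.0194, 0.0944]
eef_rot: [0.002, 0.757, 0.653, 0.001]
ft_force: [-3.5, -0.0, 7.2]
opening: 0.129
time_s: 20.65
tcp_pos: [0.4793, -0.0194, 0.0944]
eef_rot: [0.002, 0.757, 0.653, 0.001]
ft_force: [-0.1, 0.2, 0.3]
opening: 0.399
time_s: 21.35
tcp_pos: [0.4801, -0.0194, 0.2485]
eef_rot: [0.004, 0.757, 0.653, 0.002]
ft_force: [0.6, -0.4, -1.0]
opening: 0.399
wrist tile [(0.85, array([ 0.4734, -0.0195,  0.0077]))]
wrist bare_tile []
wrist 2942 ((-44.69712829589844, -1.0357398986816406), (100.64270782470703, 15.30262565612793), 89.86045837402344) [0.09942763 0.10062798 0.10173201]
 teal z [0.09531276 0.09982496 0.10106866]
scene tile []
scene bare_tile [(0.96, array([0.4601, 0.2531, 0.0098]))]
scene 562 ((-44.89930725097656, -1.2427177429199219), (99.89901733398438, 16.60262107849121), 89.94669342041016) [0.09311308 0.10018842 0.10229758]
 teal z [0.09854458 0.10017215 0.10172645]
side tile []
side bare_tile [(0.96, array([0.4629, 0.2534, 0.0097]))]
side 299 ((-45.405582427978516, 0.3140144348144531), (102.14411926269531, 15.483575820922852), 89.82073974609375) [0.0934717  0.09980297 0.10147402]
 teal z [0.09318569 0.09894451 0.10068516]
```

View pics/wrist8.png

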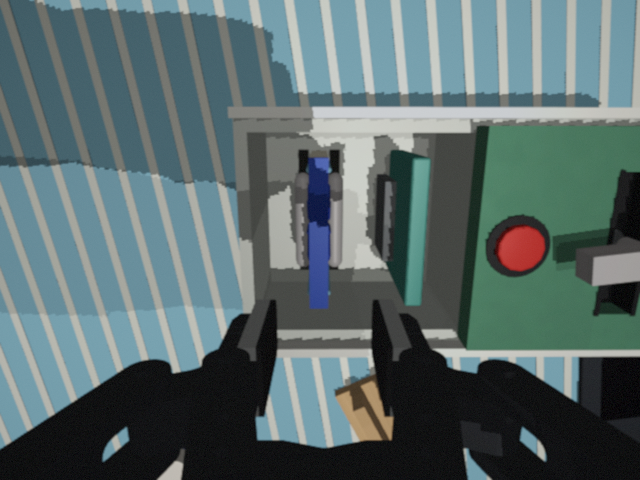

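View pics/scene8.png

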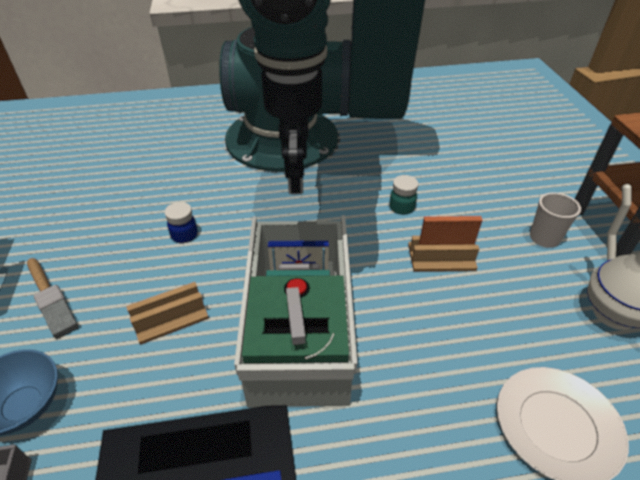

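The tile is seated, with its top at about 0.1002 against 0.0998 for the teal one, which is within noise. To be sure it is home, I push once on its top edge with the closed fingers.

```bash
python3 -m jog '[[0,-0.0023,0.03,0],[0,-0.0023,0.07,0],[0,-0.0023,0.10,0],[0,-0.0023,0.115,0],[0,-0.0023,0.120,0],[0,-0.0023,0.123,0],[0,-0.0023,0.123,0]]' 0 80; python3 -m jog '[[0,0,0.001,0],[0,0,0.002,0],[0,0,0.003,0],[0,0,0.003,0]]'
```

```text
time_s: 22.5
tcp_pos: [0.4774, -0.0191, 0.122]
eef_rot: [0.002, 0.757, 0.653, 0.001]
ft_force: [-1.8, 0.3, 4.1]
opening: 0.0
time_s: 22.9
tcp_pos: [0.4792, -0.0194, 0.1217]
eef_rot: [0.004, 0.757, 0.653, 0.003]
ft_force: [-5.9, 1.7, 32.1]
opening: 0.004
```

Contact is at 0.100 and it does not move under 32 N, so it is home. I retreat and do a final check.

```bash
python3 -m jog '[[0,0,-0.01,0],[0,0,-0.04,0],[0,0,-0.08,0],[0,0,-0.12,0],[0,0,-0.15,0],[0,0,-0.15,0],[0,0,-0.15,0],[0,0,-0.15,0]]'; python3 - <<'E'
from h import *
a=np.radians(-8.4);ex=np.array([np.cos(a),np.sin(a)]);ey=np.array([-ex[1],ex[0]])
f=grab_frame('scene');save(f,'scene9')
t=trace(f,'tbar_grip')[0];Q=pts(f,t['pixels']); Q=Q[(Q[:,2]>.15)&(Q[:,2]<.165)];print('bar',cv2.minAreaRect(Q[:,:2].astype(np.float32)*1000))
f=grab_frame('wrist');save(f,'wrist9');P=pts(f);Q=P[abs(P[:,2]-.1)<.008]; L=np.stack([(Q[:,:2]-[.5219,-.0252])@ex,(Q[:,:2]-[.5219,-.0252])@ey],1)*1000
m=(abs(L[:,0]+44)<12)&(abs(L[:,1])<58); print(m.sum(),cv2.minAreaRect(L[m].astype(np.float32)),np.percentile(Q[m,2],[5,50,95]))
E
```

```text
time_s: 23.7
tcp_pos: [0.4775, -0.0189, 0.271]
eef_rot: [0.004, 0.757, 0.653, 0.002]
ft_force: [0.3, -0.1, 0.2]
opening: -0.001
bar ((659.689208984375, -46.16741180419922), (16.036338806152344, 82.7263412475586), 88.41535186767578)
2522 ((-44.774349212646484, -0.8507270812988281), (15.131667137145996, 100.03753662109375), 0.08623074740171432) [0.09892648 0.10020514 0.10133177]
```

View pics/wrist9.png

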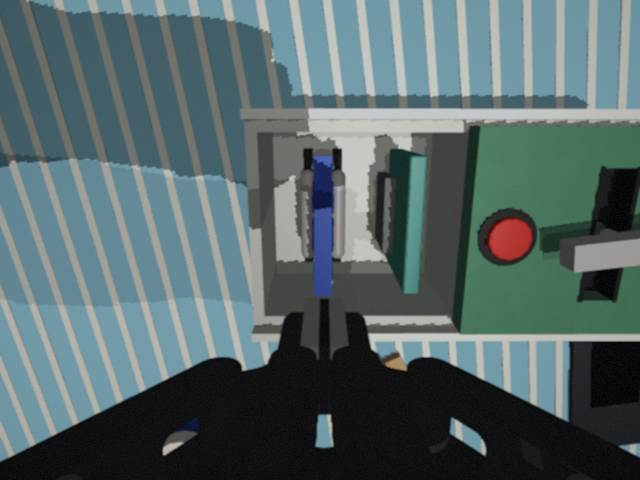

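The tile stands upright between the clips (columns 313–333), the cover is open, and the arm is clear of everything.

```bash
python3 -c "
from rig import *
print(hand_in())"
```

```text
the job is handed in; nothing more can be done
None
```

The blue-painted tile is stored in the case's empty slot, and I handed the job in at about 24 s of the 62 s allowed. hand_in() gave no verdict.

**What I did:** I pressed the red button and the T-handle popped out. I turned the handle clockwise to its stop and slid the cover open until it met its end stop. Then I took the tile from its stand, pushed it down between the clips to the floor, let go, and pressed once more on its top edge with closed fingers.

**Last checks:**
- **Handle:** it turned 83.1°, which matches the 1.45 rad stop.
- **Cover:** the measured travel was 139.4 mm against the 140 mm of fully open. The 0.6 mm gap is within camera error, and the slide ended against the stop with about 9 N.
- **Tile:** its top is at about 100.2 mm, the height expected when fully home, and it did not sink under a 32 N push on top. When I pushed it in, the force jumped to 49 N at the floor. That push went through the fingers, not the arm or gripper body.
- **Tile position:** it is upright and centred within about 1 mm of the slot, square to the case to about 0.1°.
- **Bare tile:** last seen untouched in its stand, just before the extra push on the painted tile.
- **Robot:** clear of everything, with no contact force.

**Disagreements:** right after I let go, the wrist camera put the painted tile's top 0.8 mm above the teal tile's; the extra push settled that. The opening reading while gripping the bar (0.27) was larger than its 16 mm width suggests, but pulling up on it showed it was firmly held.

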